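# Charge the ball mill and hold its lid arm over the jar

## Robot

A 6-joint arm with a two-finger parallel gripper is mounted at the origin on a cart in front of the work surface, level with it; the furniture and walls round the work are solid. World frame = base frame: x ahead of the robot, y to its left, z up, the work surface at z = 0. Lengths are in m, angles in rad, forces in N, time in s.
With the tool pointing down it reaches from about 0.3 to 0.775 m from the base axis. Payload 14.6 kg.
Tool frame: the origin (TCP) lies at the very end of the fingers, on their centre line; the grasp point (between the pads) lies 19 mm behind it; z points along the fingers, y is the line along which they close (so a half turn about z gives the same grasp; the last joint's range is limited). The gripper opens to 94 mm and grips with 3 to 60 N. Pads are 16 mm wide; open, the fingers measure 119 mm over their backs; the gripper's body (75 mm by 177 mm) begins 78 mm behind the grasp point.
Start: joints at [1.272, 0.3, 1.521, -0, 1.321, -0.067], TCP at [0.126, 0.535, 0.205] pointing down, gripper open.
Joint ranges: [-3.03, 3.03], [-0.79, 2.21], [0.23, 2.52], [-1.04, 4.18], [0, 3.07], [-2.55, 2.55]. Speed limits (rad/s): [2.22, 2.22, 2.57, 3.14, 3.14, 3.14].

## Interface

Orientations are given as [roll, pitch, yaw] about the fixed x, y, z axes, in that order (R = Rz(yaw) Ry(pitch) Rx(roll)).
In Python, from station import ctrl gives the robot as it stands. The module is installed in compiled form; this text tells all that it offers.
- The arm moves only by the tool play_rows, never from a script. Its argument "commands" is a list of rows, each a list of 7 numbers: the shift along the tool's x, y, z in m, then the turn, a rotation vector about the tool's x, y, z in degrees, then the closure, from -1 (fully open) to 1 (shut). A call has 1 to 20 rows; each row shifts and turns the commanded pose from where the row before left it, along the tool's axes as they then stand; what a row does not reach is not made up. A row lasts 1/12 s, in which the tool goes at most 41.7 mm and 7.16 degrees, less where a joint would pass 70% of its speed; a pose out of reach is approached as far as the arm can. A call is refused whole if a number of a shift passes 0.0417 or a number of a turn 7.16, either way. A call with a gripper value outside its range is refused whole. The fingers move at their own pace and stop on an object; "force" is the grip in N (left out, the last holds). Time passes only in rows, so rows that do not move let the fingers close. It gives the time, the measured TCP pose, the force, the opening and the grip force at its end, in the units of the state.
- ctrl.get_obs(): the state, without advancing time (a new reading comes with each control period).
- ctrl.camera(name): name is "scene" or "top" or "wrist"; returns the picture (480x640x3 uint8, blue, green, red); there is no depth.
- ctrl.camera_model(name): a dict with "fx", "fy", "cx", "cy" (pixels), "rvec" (rotation vector, rad) and "tvec" (3), from world to camera coordinates, as OpenCV has them. Camera axes: x right, y down, z forward; pixel columns grow to the right and rows downward; lengths in m; the calibration is good to about 2 mm. A picture is of the moment at which its call begins: read the wrist's pose just before it. camera_model takes no time and is no camera call; for the wrist camera it gives the pose at the moment of the call.
- ctrl.hand_in(): hands the job in; it is judged then, once.
The state is a dict: "time_s": time; "qpos": joint angles; "joint_vel": joint speeds; "tau": joint torques, N m; "ee_pos": TCP position; "eef_rot": TCP orientation; "force": force on the tool from outside, world axes, zero at the start; "moment": the same for the moment, N m; "grip_width": finger opening in m; "grip_force": force on a finger pad.
Only numpy, scipy, OpenCV 4.12 (cv2) and the standard library are available. Lean on these libraries where they do the work, as an engineer would, in place of code of your own. Each camera call takes 0.05 s, during which the arm holds its last target. There are 200 camera calls.

## Task

Charge the bench mill: tip all four grinding balls from the scoop into the jar and stand the empty scoop back upright on the worktop. Then take the lid arm by its balance point, lift it, keeping it level, and hold it level just above the mill, with the bore of its hub straight over the pin and its lid over the jar, a few centimetres clear of the pin so that I can wipe the jar's rim and guide the arm down myself. Finish while still holding it there, and do not disturb the other things on the bench.

Things in the scene. Friction and masses are not known exactly. Their poses are not given: they have to be found in the camera images.
- mill: Bench ball mill, fixed: low grey box 225 x 110 mm, top face 46 mm above the worktop. On it stand a round steel grinding jar (end nearer the robot) and a steel post (far end), their axes 135 mm apart. Origin: centre of its underside; x axis from the jar to the post, z up.
- jar_mouth (a point): Centre of the open mouth of the steel grinding jar, level with its rim, 108 mm above the worktop. The jar is fixed in the mill: 72 mm across inside, 84 mm outside, inner floor 54 mm below the rim. Axes as the mill's.
- pin_top (a point): Top of the upright steel pin at the head of the mill's post, on its axis, 138 mm above the worktop. The pin is 18 mm thick, 35 mm long, with a rounded nose, above a 32 mm thick shoulder. Axes as the mill's.
- balance_point (a point): Balance point (centre of mass in plan) of the lid arm, half-way up its bar, 37 mm above its underside: near the heavy hub, 45 mm from the bore's axis, 23 mm from the hub's rim. The arm is a loose casting of about 0.7 kg, 199 mm long: hub, straight bare aluminium bar 16 mm wide and 26 mm high, lid. Axes: x along the bar from lid to hub, z up.
- hub_bore (a point): Lower end of the bore in the lid arm's hub, on its axis, level with the arm's underside. The hub is the dark round steel end, 44 mm across and 50 mm high; its vertical 22 mm bore goes right through and belongs on the mill's pin. Axes as for the balance point.
- lid_under (a point): Centre of the underside of the lid arm's light white lid, 135 mm from the bore's axis, 90 mm from the balance point. The lid is 84 mm across, its upper face 17 mm above the underside; the bar passes over it, 24 to 50 mm above the underside. It belongs on the jar. Axes as for the balance point.
- scoop_grip (a point): Middle of the scoop's upright black grip plate, 34 mm above the scoop's underside. The plate is 10 mm thick (along y), 48 mm long (along x) and spans 6 to 58 mm above the underside. The scoop is a loose steel tray, 0.16 kg, 159 mm long with the grip, 72 mm wide, walls 32 mm high. Axes: x from grip to spout, z up.
- scoop_lip (a point): Middle of the floor's edge at the scoop's open spout (48 mm wide), where the balls roll out: 135 mm in front of and 19 mm below the middle of the grip. The floor rises 6 degrees towards it, so the balls stay at the back while the scoop is level and roll out once the spout is tipped down further than that. Axes as for the grip.
- ball_1_center (a point): Centre of one of the four equal steel grinding balls, 20 mm across, 33 g, which lie loose in the scoop at the start.
- ball_2_center (a point): Centre of one of the four equal steel grinding balls, 20 mm across, 33 g, which lie loose in the scoop at the start.
- ball_3_center (a point): Centre of one of the four equal steel grinding balls, 20 mm across, 33 g, which lie loose in the scoop at the start.
- ball_4_center (a point): Centre of one of the four equal steel grinding balls, 20 mm across, 33 g, which lie loose in the scoop at the start.
- marker_pen: Bystander, to be left alone: marker pen lying flat, 128 mm long. Origin at the centre of its underside.
- timer: Bystander, to be left alone: flat white bench timer, 62 x 62 x 19 mm. Origin at the centre of its underside.
- vial_a: Bystander, to be left alone: small capped sample vial, 24 mm across, 46 mm high. Origin at the centre of its underside.

How it is judged:
On the way, in this order (a step that is already met when the one before it is completed fails the run):
1. all four balls are in the jar (horizontal distance between each of ball_1_center, ball_2_center, ball_3_center, ball_4_center and jar_mouth below 0.034 m and z of ball_1_center in the frame of jar_mouth between -0.06 and -0.012 m and z of ball_2_center in the frame of jar_mouth between -0.06 and -0.012 m and z of ball_3_center in the frame of jar_mouth between -0.06 and -0.012 m and z of ball_4_center in the frame of jar_mouth between -0.06 and -0.012 m), for 0.2 s.
2. the empty scoop stands upright on the worktop, let go (angle between scoop_grip's own z axis and vertical below 0.06 rad and height (world z) of scoop_grip between 0.026 and 0.042 m and contact force between the fingers and scoop below 0.2 N), for 0.2 s.
At the end, for the whole second after the job is handed in: Balls in the jar; scoop upright on the worktop, let go; lid arm held within 13 mm of its balance point along the bar, still, level within 0.06 rad, bore within 10 mm of the pin's axis, lid within 15 mm of the jar's, underside 8 to 70 mm above the pin, clear of the mill (all of step 1 and all of step 2 and horizontal distance between hub_bore and pin_top below 0.01 m and horizontal distance between lid_under and jar_mouth below 0.015 m and z of hub_bore in the frame of pin_top between 0.008 and 0.07 m and angle between balance_point's own z axis and vertical below 0.06 rad and x of the grasp point in the frame of balance_point between -0.013 and 0.013 m and contact force between the fingers and lid_arm above 2 N and contact force between lid_arm and mill below 0.1 N and linear speed of lid_arm below 0.02 m/s); the arm keeps its last pose, push and grip.
It fails at once if the lid arm tips by more than 0.25 rad (angle between balance_point's own z axis and vertical above 0.25 rad).
It fails at once if another thing on the bench is shifted by more than 25 mm (distance of any of marker_pen, timer, vial_a from where it was at the start of the episode above 0.025 m).
It fails at once if a ball falls outside the jar onto the worktop or floor (height (world z) of any of ball_1_center, ball_2_center, ball_3_center, ball_4_center below 0.0112 m).
It also fails if it takes over 72 s, if anything falls off the work surface, if the arm or the gripper's body presses on something with over 40 N, if the wrist force passes 120 N, or if a joint passes its speed limit or range.

## Working session

There is one attempt and no reset: what is moved stays moved. The work goes in short steps, Python scripts to look and compute and a tool call to move; the robot and the scene stay as the last step left them, time stands still between calls to the robot, and variables do not carry over. Pictures are saved under pics/ and viewed, at most 10 in all, crops included, and the job is handed in when it is done.

Besides the shell and the picture viewer there is one more tool, called after ">>>" as name(argument=value, ...), one argument or row to a line, values as JSON. play_rows: Moves the arm, as the interface text tells. Its arguments: {"type":"object","properties":{"commands":{"type":"array","items":{"type":"array","items":{"type":"number"}}},"force":{"type":"number"}},"required":["commands"]}

```bash
mkdir -p pics
cat > h.py <<'E'
import numpy as np, cv2
from station import ctrl
def model(n):
    m=ctrl.camera_model(n); K=np.array([[m['fx'],0,m['cx']],[0,m['fy'],m['cy']],[0,0,1]])
    R=cv2.Rodrigues(np.array(m['rvec'],float))[0]; return K,R,np.array(m['tvec'],float).ravel()
def ray(m,p,z):
    K,R,t=m; c=-R.T@t; d=R.T@np.linalg.inv(K)@np.array([p[0],p[1],1.]); return c+d*(z-c[2])/d[2]
def proj(m,X):
    K,R,t=m; u=K@(R@np.asarray(X,float)+t); return u[:2]/u[2]
E
python3 - <<'E'
from h import *
for n in ('top','scene'):
    cv2.imwrite(f'pics/{n}0.png',ctrl.camera(n)); K,R,t=model(n); print(n,K[0,0],(-R.T@t).round(3),R.round(2).tolist())
o=ctrl.get_obs(); print(o)
E
```

```text
top 443.0181317440164 [ 0.4   -0.009  0.969] [[-0.03, -1.0, 0.03], [-0.99, 0.02, -0.13], [0.13, -0.03, -0.99]]
scene 514.5417180301628 [-0.146 -0.463  0.583] [[0.56, -0.83, 0.02], [-0.41, -0.3, -0.86], [0.72, 0.47, -0.51]]
{'time_s': 0.1, 'qpos': array([ 1.27240095e+00,  3.00447821e-01,  1.52147531e+00,  1.96765071e-06,
        1.32067604e+00, -6.65824176e-02]), 'joint_vel': array([-0.0002705 , -0.00236889, -0.00170827,  0.00038086, -0.00164448,
        0.00022628]), 'tau': array([ 3.60776845e-03, -5.32643402e+01, -3.53289235e+01,  7.10548251e-02,
        2.33801227e-02, -1.57870609e-04]), 'ee_pos': array([0.12628884, 0.53508708, 0.20494384]), 'eef_rot': array([-3.14058850e+00, -6.88683665e-05,  2.90977917e+00]), 'force': array([-0.18584135,  0.61656235, -0.12347493]), 'moment': array([ 0.05323136, -0.01834025,  0.03183543]), 'grip_force': 0.0, 'grip_width': 0.09420038193829486}
```

View pics/top0.png

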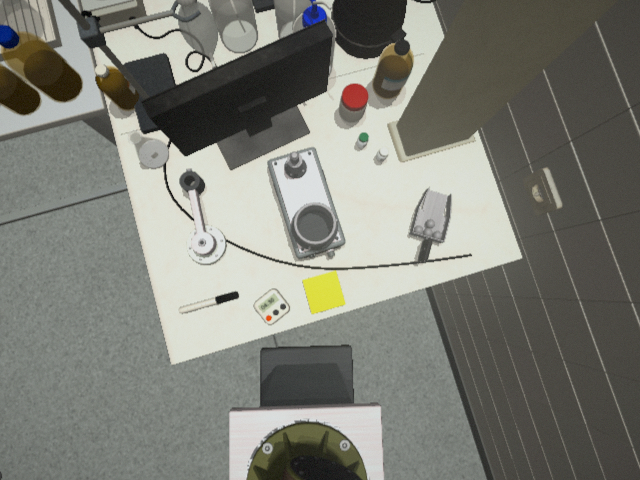

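View pics/scene0.png

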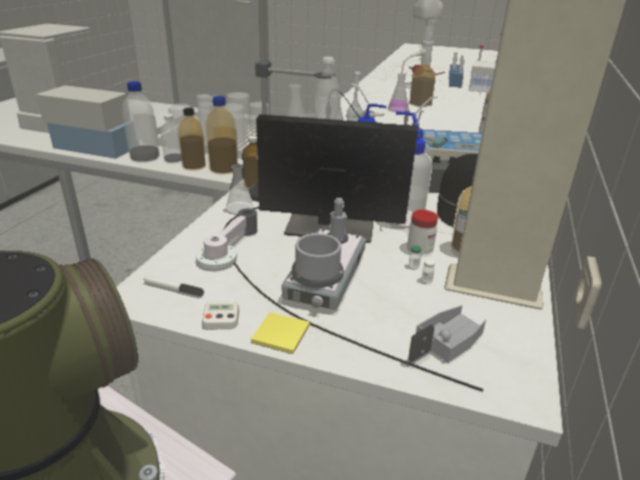

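Top view: scoop is at about (430,220) with its grip at (425,250) and spout up. The mill has its jar at (315,225) and pin at (294,157). The lid arm's hub is at (192,183) and its lid at (206,245). Pen, timer and vials are at (210,302), (272,306), (363,140) and (382,156). A monitor stands behind the mill, and there's a column at the right.

Run:
```python
from h import *
im=cv2.imread('pics/top0.png')[120:300,165:475]
cv2.imwrite('pics/topz.png',cv2.resize(im,None,fx=2.58,fy=2.58,interpolation=cv2.INTER_CUBIC))
im=cv2.imread('pics/scene0.png')[180:400,180:500]
cv2.imwrite('pics/scz.png',cv2.resize(im,None,fx=2.5,fy=2.5,interpolation=cv2.INTER_CUBIC))
```

```text
(no output)
```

View pics/topz.png

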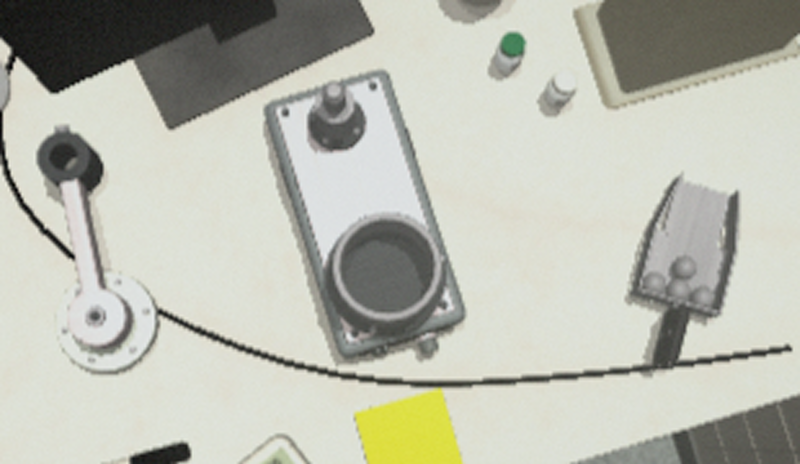

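View pics/scz.png

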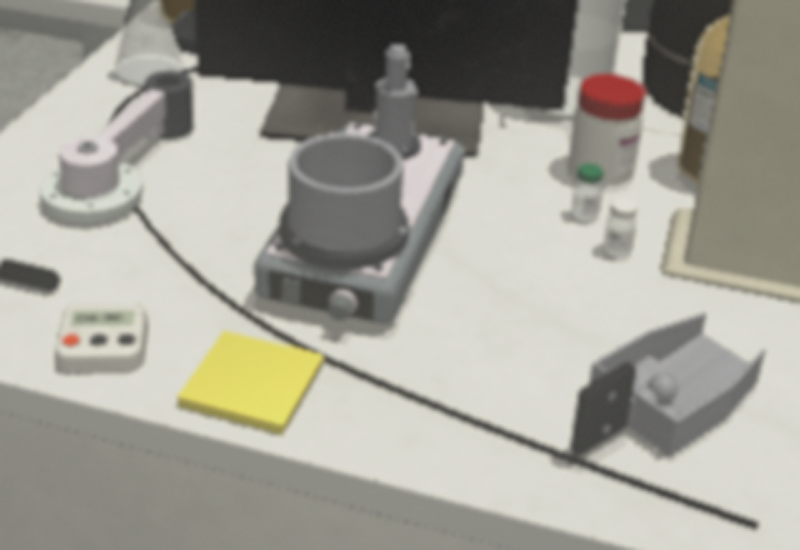

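Run:
```python
from h import *
T=model('top');S=model('scene')
t=lambda u,v,z: ray(T,(165+u/2.58,120+v/2.58),z).round(4)
s=lambda u,v,z: ray(S,(180+u/2.5,180+v/2.5),z).round(4)
print('jar',t(388,267,.108),s(346,170,.108))
print('pin',t(333,90,.136),s(397,52,.136))
print('hub',t(66,157,.05),'boss',t(97,315,.05),'liddisc',t(108,322,.017))
print('grip top ends',t(685,308,.058),t(665,362,.058))
print('scene grip top ends',s(574,392,.058),s(634,364,.058))
print('back corners',t(634,293,.032),t(718,311,.032),'front',t(682,178,.032),t(738,192,.032))
print('scene front',s(704,318,.032),s(764,352,.032))
print('vials',t(512,42,.046),t(563,85,.04),'column',t(610,105,0),t(580,10,0))
print('mon base',t(172,128,0),t(372,33,0),'mon low edge scene',s(198,75,.1),s(565,105,.1))
# monitor bottom corners: triangulate top/scene
for a,b in(((53,92),(200,77)),):
    P=[m[0]@np.c_[m[1],m[2]] for m in(T,S)]
    X=cv2.triangulatePoints(P[0],P[1],np.array([[165+a[0]/2.58],[120+a[1]/2.58]]),np.array([[180+b[0]/2.5],[180+b[1]/2.5]]));print('mon',(X[:3]/X[3]).ravel())
P=[m[0]@np.c_[m[1],m[2]] for m in(T,S)]
def tri(a,b):
    X=cv2.triangulatePoints(P[0],P[1],np.array(a,float).reshape(2,1),np.array(b,float).reshape(2,1));return (X[:3]/X[3]).ravel().round(3)
print('mon top L',tri((147,103),(258,116)),'top R',tri((330,27),(417,124)))
```

```text
jar [ 0.5245 -0.0272  0.108 ] [ 0.512 -0.039  0.108]
pin [0.6557 0.0111 0.136 ] [0.6469 0.0031 0.136 ]
hub [0.6298 0.2319 0.05  ] boss [0.4995 0.2059 0.05  ] liddisc [0.497  0.2045 0.017 ]
grip top ends [ 0.4926 -0.2672  0.058 ] [ 0.4495 -0.2484  0.058 ]
scene grip top ends [ 0.4451 -0.2538  0.058 ] [ 0.4918 -0.2737  0.058 ]
back corners [ 0.5088 -0.2327  0.032 ] [ 0.492  -0.3021  0.032 ] front [ 0.6054 -0.2788  0.032 ] [ 0.5923 -0.3256  0.032 ]
scene front [ 0.5991 -0.285   0.032 ] [ 0.5868 -0.3317  0.032 ]
vials [ 0.722  -0.1378  0.046 ] [ 0.6857 -0.1802  0.04  ] column [ 0.6791 -0.2282  0.    ] [ 0.7664 -0.206   0.    ]
mon base [0.6661 0.1542 0.    ] [ 0.7484 -0.0209  0.    ] mon low edge scene [0.5764 0.1494 0.1   ] [ 0.7092 -0.1178  0.1   ]
mon [0.69594635 0.2502814  0.01798276]
mon top L [0.717 0.259 0.242] top R [ 0.847 -0.059  0.254]
```

>>> play_rows(
  commands=[
    [-0.018, -0.023, -0.004, 0, 0, 0, -1],
    [-0.018, -0.023, -0.004, 0, 0, 0, -1],
    [-0.018, -0.023, -0.004, 0, 0, 0, -1],
    [-0.018, -0.023, -0.004, 0, 0, 0, -1],
    [-0.018, -0.023, -0.004, 0, 0, 0, -1],
    [-0.018, -0.023, -0.004, 0, 0, 0, -1],
    [-0.018, -0.023, -0.004, 0, 0, 0, -1],
    [-0.018, -0.023, -0.004, 0, 0, 0, -1],
    [-0.018, -0.023, -0.004, 0, 0, 0, -1],
    [-0.018, -0.023, -0.004, 0, 0, 0, -1],
    [-0.018, -0.023, -0.004, 0, 0, 0, -1],
    [-0.018, -0.023, -0.004, 0, 0, 0, -1],
    [-0.018, -0.023, -0.004, 0, 0, 0, -1],
    [-0.018, -0.023, -0.004, 0, 0, 0, -1],
    [-0.018, -0.023, -0.004, 0, 0, 0, -1],
    [-0.018, -0.023, -0.004, 0, 0, 0, -1],
    [-0.018, -0.023, -0.004, 0, 0, 0, -1],
    [-0.018, -0.023, -0.004, 0, 0, 0, -1],
  ],
)

```text
time_s: 1.6
ee_pos: [0.3468, 0.0564, 0.2776]
eef_rot: [3.142, 0.0, 2.91]
force: [0.8, 0.3, 0.6]
grip_width: 0.0938
grip_force: 0.0
```

>>> play_rows(
  commands=[
    [-0.018, -0.023, -0.004, 0, 0, 0, -1],
    [-0.018, -0.023, -0.004, 0, 0, 0, -1],
    [-0.018, -0.023, -0.004, 0, 0, 0, -1],
    [-0.018, -0.023, -0.004, 0, 0, 0, -1],
    [0, 0, 0, 0, 0, 7, -1],
    [0, 0, 0, 0, 0, 7, -1],
    [0, 0, 0, 0, 0, 7, -1],
    [0, 0, 0, 0, 0, 7, -1],
    [0, 0, 0, 0, 0, 7, -1],
    [0, 0, 0, 0, 0, 7, -1],
    [0, 0, 0, 0, 0, 7, -1],
    [0, 0, 0, 0, 0, 7, -1],
    [0, 0, 0, 0, 0, 7, -1],
    [0, 0, 0, 0, 0, 7, -1],
    [0, 0, 0, 0, 0, 7, -1],
    [0, 0, 0, 0, 0, 7, -1],
    [0, 0, 0, 0, 0, 7, -1],
  ],
)

```text
time_s: 3.02
ee_pos: [0.3954, -0.0481, 0.2932]
eef_rot: [-3.141, 0.0, 1.315]
force: [-0.1, -0.5, 0.1]
grip_width: 0.0939
grip_force: 0.0
```

>>> play_rows(
  commands=[
    [0, 0, 0, 0, 0, 7, -1],
    [0, 0, 0, 0, 0, 7, -1],
    [0, 0, 0, 0, 0, 7, -1],
    [0, 0, 0, 0, 0, 7, -1],
    [0, 0, 0, 0, 0, 7, -1],
    [0, 0, 0, 0, 0, 7, -1],
    [0, 0, 0, 0, 0, 7, -1],
    [0, 0, 0, 0, 0, 7, -1],
    [0, 0, 0, 0, 0, 7, -1],
    [0, 0, 0, 0, 0, 7, -1],
    [0, 0, 0, 0, 0, 7, -1],
    [0, 0, 0, 0, 0, 7, -1],
    [0, 0, 0, 0, 0, 7, -1],
    [0, 0, 0, 0, 0, 0, -1],
  ],
)

```text
time_s: 4.18
ee_pos: [0.3954, -0.0481, 0.2932]
eef_rot: [3.142, 0.0, -0.273]
force: [1.1, -0.9, 0.2]
grip_width: 0.0942
grip_force: 0.0
```

```bash
cat >> h.py <<'E'
from scipy.spatial.transform import Rotation as Ro
def st():
    o=ctrl.get_obs(); R=Ro.from_euler('xyz',o['eef_rot']); print('t%.2f'%o['time_s'],'pos',o['ee_pos'].round(4),'rpy',np.degrees(o['eef_rot']).round(1),'w%.4f gf%.1f'%(o['grip_width'],o['grip_force']),'F',o['force'].round(1),'q6 %.2f'%o['qpos'][5]); return o,R
E
python3 - <<'E'
from h import *
o,R=st(); M=model('wrist'); im=ctrl.camera('wrist'); np.savez('w1.npz',K=M[0],R=M[1],t=M[2]); cv2.imwrite('pics/w1.png',im)
print((-M[1].T@M[2]).round(3),M[1].round(2).tolist(),M[0][0,0])
E
```

```text
t4.18 pos [ 0.3954 -0.0481  0.2932] rpy [180.    0.  -15.6] w0.0942 gf0.0 F [ 1.1 -0.9  0.2] q6 1.63
[ 0.465 -0.069  0.472] [[-0.27, -0.96, 0.0], [-0.93, 0.26, 0.25], [-0.24, 0.07, -0.97]] 362.4877961075217
```

View pics/w1.png

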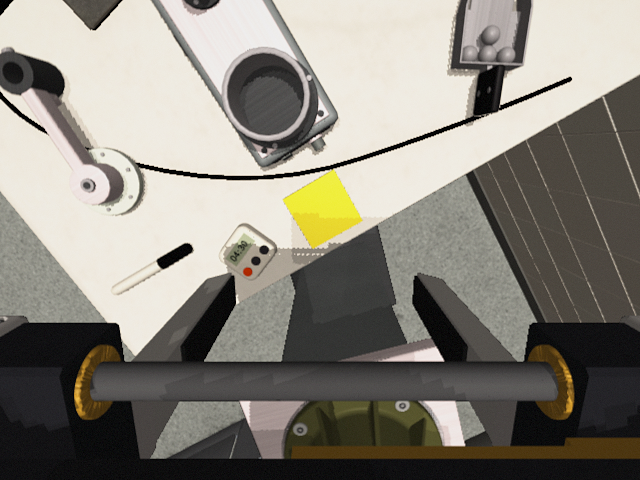

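Wrist view: jar rim centre (270,97), hub bore (16,72), lid boss (89,185). The grip plate runs from (491,68) to (486,110), with four balls at the back of the scoop (490,47).

Run:
```python
from h import *
d=np.load('w1.npz'); M=(d['K'],d['R'],d['t']); r=lambda u,v,z: ray(M,(u,v),z).round(4)
print('jar',r(270,97,.108),r(222,97,.108),r(318,97,.108)); 
print('bore',r(16,72,.05),'boss',r(89,185,.05),'lid',r(106,181,.017))
print('grip top',r(491,66,.058),r(486,110,.058))
print('back corners',r(453,68,.032),r(524,67,.032),'pen',r(152,268,.01),'timer',r(248,252,.019))
print('front', r(460,8,.032),r(531,10,.032))
im=cv2.imread('pics/w1.png'); a=im[55:130,440:550]; b=im[30:230,0:350]
h=np.zeros((600,800,3),np.uint8); h[:300,:440]=cv2.resize(a,(440,300),interpolation=cv2.INTER_CUBIC); h[0:0]=0
h[300:,:525]=cv2.resize(b,(525,300),interpolation=cv2.INTER_CUBIC); cv2.imwrite('pics/w1z.png',h)
```

```text
jar [ 0.5225 -0.0331  0.108 ] [0.5347 0.0104 0.108 ] [ 0.5104 -0.0766  0.108 ]
bore [0.6289 0.2275 0.05  ] boss [0.4971 0.2034 0.05  ] lid [0.4985 0.2023 0.017 ]
grip top [ 0.497  -0.2609  0.058 ] [ 0.4551 -0.2488  0.058 ]
back corners [ 0.5084 -0.2317  0.032 ] [ 0.4881 -0.3082  0.032 ] pen [0.3755 0.195  0.01  ] timer [0.364 0.061 0.019]
front [ 0.5649 -0.2498  0.032 ] [ 0.5425 -0.3231  0.032 ]
```

View pics/w1z.png

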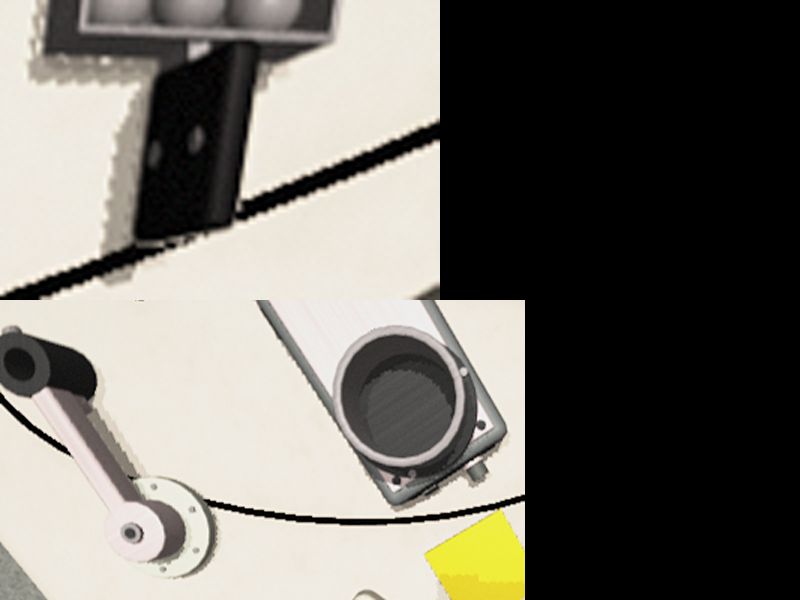

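Run:
```python
from h import *
d=np.load('w1.npz'); M=(d['K'],d['R'],d['t']); r=lambda u,v,z: ray(M,(u,v),z).round(4)
print('jar',r(266.7,95,.108)); 
print('bore',r(11.3,72,.05),'boss',r(87.3,186,.05))
print('grip top',r(501.3,67,.058),r(495.5,110.5,.058))
print('bar mid pts',r(40/1.5,30+95/1.5,.05),r(118/1.5,30+200/1.5,.05))
```

```text
jar [ 0.525  -0.0307  0.108 ]
bore [0.6303 0.2324 0.05  ] boss [0.4966 0.2058 0.05  ]
grip top [ 0.4931 -0.2712  0.058 ] [ 0.4518 -0.2586  0.058 ]
bar mid pts [0.6064 0.2265 0.05  ] [0.5228 0.2043 0.05  ]
```

>>> play_rows(
  commands=[
    [0.013, 0.0186, 0, 0, 0, 1.4, -1],
    [0.013, 0.0186, 0, 0, 0, 0, -1],
    [0.013, 0.0186, 0, 0, 0, 0, -1],
    [0.013, 0.0186, 0, 0, 0, 0, -1],
    [0.013, 0.0186, 0, 0, 0, 0, -1],
    [0.013, 0.0186, 0, 0, 0, 0, -1],
    [0.013, 0.0186, 0, 0, 0, 0, -1],
    [0.013, 0.0186, 0, 0, 0, 0, -1],
    [0.013, 0.0186, 0, 0, 0, 0, -1],
    [0.013, 0.0186, 0, 0, 0, 0, -1],
    [0, 0, 0.025, 0, 0, 0, -1],
    [0, 0, 0.025, 0, 0, 0, -1],
    [0, 0, 0.025, 0, 0, 0, -1],
    [0, 0, 0.025, 0, 0, 0, -1],
    [0, 0, 0.02, 0, 0, 0, -1],
    [0, 0, 0.01, 0, 0, 0, -1],
    [0, 0, 0, 0, 0, 0, -1],
  ],
)

```text
time_s: 5.65
ee_pos: [0.4665, -0.263, 0.1615]
eef_rot: [-3.141, 0.003, -0.288]
force: [-0.1, 0.2, -0.9]
grip_width: 0.094
grip_force: 0.0
```

Run:
```python
from h import *
o,R=st(); M=model('wrist'); im=ctrl.camera('wrist'); np.savez('w2.npz',K=M[0],R=M[1],t=M[2]); cv2.imwrite('pics/w2.png',im)
for z in (.058,.034): print(proj(M,[*o['ee_pos'][:2],z]))
```

```text
t5.65 pos [ 0.4665 -0.263   0.1615] rpy [-179.9    0.2  -16.5] w0.0940 gf0.0 F [-0.1  0.2 -0.9] q6 1.28
[321.5905601  240.12733134]
[321.7602818  233.16685584]
```

View pics/w2.png

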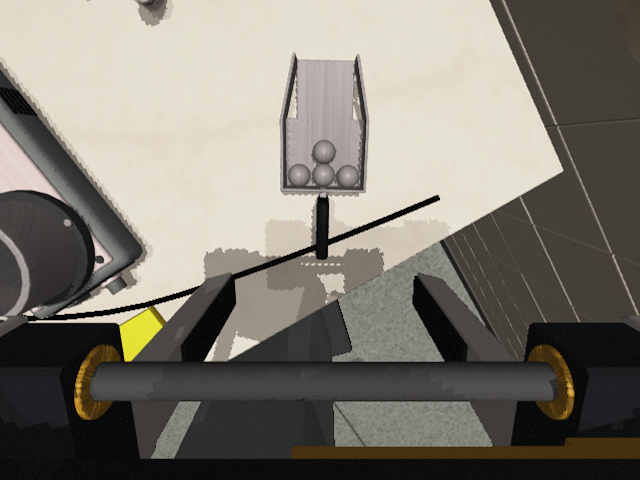

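Wrist view: plate lies straight at u=322, v 197–258, centred between the fingers but about 10 mm ahead of the TCP projection (v=240). I'll move forward 10 mm, go down and close.

>>> play_rows(
  commands=[
    [0.005, 0, 0.02, 0, 0, 0, -1],
    [0.005, 0, 0.02, 0, 0, 0, -1],
    [0, 0, 0.02, 0, 0, 0, -1],
    [0, 0, 0.02, 0, 0, 0, -1],
    [0, 0, 0.02, 0, 0, 0, -1],
    [0, 0, 0.02, 0, 0, 0, -1],
    [0, 0, 0.015, 0, 0, 0, -1],
    [0, 0, 0.006, 0, 0, 0, -1],
    [0, 0, 0, 0, 0, 0, 1],
    [0, 0, 0, 0, 0, 0, 1],
    [0, 0, 0, 0, 0, 0, 1],
    [0, 0, 0, 0, 0, 0, 1],
    [0, 0, 0, 0, 0, 0, 1],
    [0, 0, 0, 0, 0, 0, 1],
    [0, 0, 0, 0, 0, 0, 1],
    [0, 0, 0, 0, 0, 0, 1],
    [0, 0, 0, 0, 0, 0, 1],
    [0, 0, 0, 0, 0, 0, 1],
  ],
  force=25,
)

```text
time_s: 7.2
ee_pos: [0.4767, -0.2663, 0.0224]
eef_rot: [-3.142, 0.0, -0.291]
force: [-0.9, 1.0, 0.4]
grip_width: 0.0311
grip_force: 0.0
```

>>> play_rows(
  commands=[
    [0, 0, 0, 0, 0, 0, 1],
    [0, 0, 0, 0, 0, 0, 1],
    [0, 0, 0, 0, 0, 0, 1],
    [0, 0, 0, 0, 0, 0, 1],
    [0, 0, 0, 0, 0, 0, 1],
    [0, 0, 0, 0, 0, 0, 1],
    [0, 0, 0, 0, 0, 0, 1],
    [0, 0, 0, 0, 0, 0, 1],
  ],
  force=60,
)

```text
time_s: 7.87
ee_pos: [0.4767, -0.2663, 0.0224]
eef_rot: [-3.142, 0.0, -0.291]
force: [0.9, 1.8, 0.4]
grip_width: 0.0094
grip_force: 60.0
```

>>> play_rows(
  commands=[
    [0, 0, -0.003, 0, 0, 0, 1],
    [0, 0, -0.005, 0, 0, 0, 1],
    [0, 0, -0.006, 0, 0, 0, 1],
    [0, 0, -0.006, 0, 0, 0, 1],
    [0, 0, 0, 0, 0, 0, 1],
    [0, 0, 0, 0, 0, 0, 1],
  ],
)

```text
time_s: 8.37
ee_pos: [0.4769, -0.2665, 0.043]
eef_rot: [3.141, -0.001, -0.291]
force: [0.3, 0.6, -3.3]
grip_width: 0.0096
grip_force: 60.0
```

Run:
```python
from h import *
d=np.load('w2.npz')
o,R=st(); M=model('wrist'); im=ctrl.camera('wrist'); np.savez('w3.npz',K=M[0],R=M[1],t=M[2]); cv2.imwrite('pics/w3.png',im)
# lip prediction if scoop rigid & level at grip center
c=o['ee_pos']; ax=R.apply([1,0,0])
g=np.array([c[0],c[1],c[2]+.0116])
for p in (0,5,10): 
    a=np.radians(p); l=g+ax*(.135*np.cos(a)-.019*np.sin(a))-np.array([0,0,.019*np.cos(a)+.135*np.sin(a)]); y=R.apply([0,1,0])
    print(p,proj(M,l-.024*y).round(1),proj(M,l+.024*y).round(1))
```

```text
t8.37 pos [ 0.4769 -0.2665  0.043 ] rpy [ 1.80e+02 -1.00e-01 -1.67e+01] w0.0096 gf60.0 F [ 0.3  0.6 -3.3] q6 1.29
0 [267.2   6.2] [372.6   6.3]
5 [270.9  20.3] [369.3  20.3]
10 [274.2  34.6] [366.4  34.6]
```

View pics/w3.png

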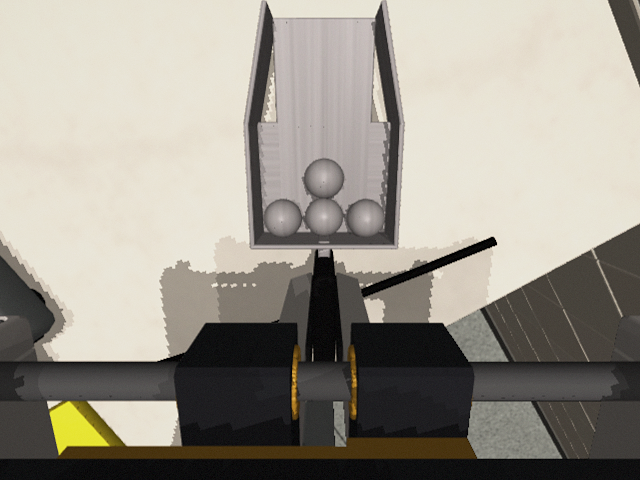

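Scoop is held: lip at v=17, balls still at the back. I'll tilt the spout up a little, lift, and move back to the jar side.

>>> play_rows(
  commands=[
    [0, 0, -0.004, 0, 1, 0, 1],
    [0, 0, -0.008, 0, 1, 0, 1],
    [0, 0, -0.012, 0, 1, 0, 1],
    [0, 0, -0.012, 0, 1, 0, 1],
    [0, 0, -0.012, 0, 0, 0, 1],
    [0, 0, -0.012, 0, 0, 0, 1],
    [0, 0, -0.012, 0, 0, 0, 1],
    [0, 0, -0.012, 0, 0, 0, 1],
    [0, 0, -0.012, 0, 0, 0, 1],
    [0, 0, -0.012, 0, 0, 0, 1],
    [0, 0, -0.012, 0, 0, 0, 1],
    [0, 0, -0.008, 0, 0, 0, 1],
    [0, 0, -0.004, 0, 0, 0, 1],
    [0, 0, 0, 0, 0, 0, 1],
  ],
)

```text
time_s: 9.58
ee_pos: [0.4694, -0.2642, 0.1752]
eef_rot: [3.141, -0.071, -0.291]
force: [0.7, -0.7, -3.4]
grip_width: 0.0099
grip_force: 60.0
```

>>> play_rows(
  commands=[
    [-0.002, -0.002, 0, 0, 0, 0, 1],
    [-0.004, -0.004, 0, 0, 0, 0, 1],
    [-0.006, -0.006, 0, 0, 0, 0, 1],
    [-0.008, -0.008, 0, 0, 0, 0, 1],
    [-0.01, -0.01, 0, 0, 0, 0, 1],
    [-0.012, -0.012, 0, 0, 0, 0, 1],
    [-0.014, -0.014, 0, 0, 0, 0, 1],
    [-0.014, -0.014, 0, 0, 0, 0, 1],
    [-0.014, -0.014, 0, 0, 0, 0, 1],
    [-0.014, -0.014, 0, 0, 0, 0, 1],
    [-0.014, -0.014, 0, 0, 0, 0, 1],
    [-0.014, -0.014, 0, 0, 0, 0, 1],
    [-0.014, -0.014, 0, 0, 0, 0, 1],
    [-0.012, -0.012, 0, 0, 0, 0, 1],
    [-0.01, -0.01, 0, 0, 0, 0, 1],
    [-0.008, -0.008, 0, 0, 0, 0, 1],
    [-0.006, -0.006, 0, 0, 0, 0, 1],
    [-0.004, -0.004, 0, 0, 0, 0, 1],
    [-0.002, -0.002, 0, 0, 0, 0, 1],
  ],
)

```text
time_s: 11.17
ee_pos: [0.3473, -0.0371, 0.1615]
eef_rot: [-3.142, -0.07, -0.291]
force: [-0.1, 0.1, -2.5]
grip_width: 0.0098
grip_force: 60.0
```

>>> play_rows(
  commands=[
    [0, 0, 0, 0, 0, -1, 1],
    [0, 0, 0, 0, 0, -2, 1],
    [0, 0, 0, 0, 0, -3, 1],
    [0, 0, 0, 0, 0, -3, 1],
    [0, 0, 0, 0, 0, -3, 1],
    [0, 0, 0, 0, 0, -3, 1],
    [0, 0, 0, 0, 0, -2, 1],
    [0, 0, 0, 0, 0, -1, 1],
    [0, 0, 0, 0, 0, 0, 1],
  ],
)

```text
time_s: 11.92
ee_pos: [0.3477, -0.0379, 0.1615]
eef_rot: [3.12, -0.066, 0.024]
force: [-0.7, 0.3, -3.0]
grip_width: 0.0097
grip_force: 60.0
```

Run:
```python
from h import *
o,R=st(); M=model('wrist'); im=ctrl.camera('wrist'); np.savez('w4.npz',K=M[0],R=M[1],t=M[2]); cv2.imwrite('pics/w4.png',im)
d=np.load('w3.npz')
a=cv2.imread('pics/w3.png')[0:260,230:420]; b=im[0:260,230:420]
print('diff of scoop patch, w3/w4', cv2.phaseCorrelate(a[:,:,1].astype(np.float32),b[:,:,1].astype(np.float32)))
ax=R.apply([1,0,0]); print('tool x',ax.round(3))
p=o['ee_pos']; lip=p+R.apply([.130,0,.0074]); print('lip est',lip.round(4))
cv2.imwrite('pics/w34.png',np.hstack([cv2.imread('pics/w3.png')[0:340,160:480],im[0:340,160:480]]))
```

```text
t11.92 pos [ 0.3477 -0.0379  0.1615] rpy [178.8  -3.8   1.4] w0.0097 gf60.0 F [-0.7  0.3 -3. ] q6 1.34
diff of scoop patch, w3/w4 ((0.41854594691110947, 0.12309154795519817), 0.3318706026047836)
tool x [0.998 0.024 0.066]
lip est [ 0.4779 -0.0349  0.1627]
```

View pics/w34.png

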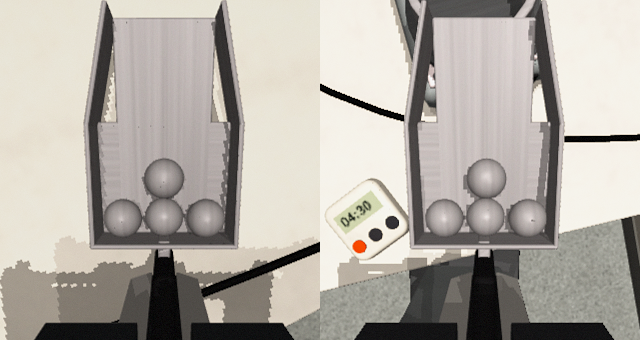

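Scoop hasn't moved in the grip (lip still at v=17) and the balls are at the back. I'll work out the lip's offset from the TCP next.

Run:
```python
from h import *
d=np.load('w2.npz'); M=(d['K'],d['R'],d['t'])
l=(ray(M,(300,60),.015)+ray(M,(354,60),.015))/2; print('lip w2',l)
R=Ro.from_euler('xyz',[np.pi,0,-.291]); print('rel tool', R.inv().apply(l-[.4767,-.2663,.0224]))
d=np.load('w3.npz'); M=(d['K'],d['R'],d['t']); p=np.array([.4769,-.2665,.043]);R=Ro.from_euler('xyz',[np.pi,0,-.291])
for dz in (0,.0074,.012,.016): print(dz,R.inv().apply(ray(M,(323.5,17.5),p[2]-dz)-p))
```

```text
lip w2 [ 0.60090648 -0.30739637  0.015     ]
rel tool [0.13077549 0.00373245 0.0074    ]
0 [ 1.28216066e-01  1.64639067e-03 -1.36761631e-17]
0.0074 [0.13050222 0.00164884 0.0074    ]
0.012 [0.13192334 0.00165036 0.012     ]
0.016 [0.1331591  0.00165168 0.016     ]
```

>>> play_rows(
  commands=[
    [0.002, 0, 0.002, 0, 0, 0, 1],
    [0.004, -0.001, 0.005, 0, 0, 0, 1],
    [0.006, -0.002, 0.008, 0, 0, 0, 1],
    [0.006, -0.002, 0.008, 0, 0, 0, 1],
    [0.004, -0.002, 0.005, 0, 0, 0, 1],
    [0.003, 0, 0.002, 0, 0, 0, 1],
    [0, 0, 0, 0, 0, 0, 1],
  ],
)

```text
time_s: 12.55
ee_pos: [0.3746, -0.0305, 0.1326]
eef_rot: [3.12, -0.065, 0.024]
force: [-0.6, -0.1, -3.2]
grip_width: 0.0097
grip_force: 60.0
```

Run:
```python
from h import *
o,R=st(); print('lip',(o['ee_pos']+R.apply([.1306,.002,.0074])).round(4))
```

```text
t12.55 pos [ 0.3746 -0.0305  0.1326] rpy [178.8  -3.7   1.4] w0.0097 gf60.0 F [-0.6 -0.1 -3.2] q6 1.38
lip [ 0.5054 -0.0296  0.1338]
```

>>> play_rows(
  commands=[
    [0, 0, -0.0023, 0, -1, 0, 1],
    [0, 0, -0.0046, 0, -2, 0, 1],
    [0, 0, -0.0046, 0, -2, 0, 1],
    [0, 0, -0.0034, 0, -1.5, 0, 1],
    [0, 0, -0.0023, 0, -1, 0, 1],
    [0, 0, -0.0014, 0, -0.6, 0, 1],
    [0, 0, -0.0014, 0, -0.6, 0, 1],
    [0, 0, -0.0014, 0, -0.6, 0, 1],
    [0, 0, -0.0014, 0, -0.6, 0, 1],
    [0, 0, -0.0014, 0, -0.6, 0, 1],
    [0, 0, -0.0014, 0, -0.6, 0, 1],
    [0, 0, -0.0014, 0, -0.6, 0, 1],
    [0, 0, -0.0014, 0, -0.6, 0, 1],
    [0, 0, -0.0014, 0, -0.6, 0, 1],
    [0, 0, -0.0014, 0, -0.6, 0, 1],
    [0, 0, -0.0014, 0, -0.6, 0, 1],
    [0, 0, -0.0014, 0, -0.6, 0, 1],
    [0, 0, -0.0014, 0, -0.6, 0, 1],
    [0, 0, -0.0014, 0, -0.6, 0, 1],
    [0, 0, -0.0014, 0, -0.6, 0, 1],
  ],
)

```text
time_s: 14.22
ee_pos: [0.3769, -0.0298, 0.1712]
eef_rot: [3.119, 0.223, 0.017]
force: [-0.0, -0.8, -2.6]
grip_width: 0.0096
grip_force: 60.0
```

>>> play_rows(
  commands=[
    [0, 0, -0.0014, 0, -0.6, 0, 1],
    [0, 0, -0.0014, 0, -0.6, 0, 1],
    [0, 0, -0.0014, 0, -0.6, 0, 1],
    [0, 0, -0.0014, 0, -0.6, 0, 1],
    [0, 0, -0.0014, 0, -0.6, 0, 1],
    [0, 0, -0.0014, 0, -0.6, 0, 1],
    [0, 0, -0.0014, 0, -0.6, 0, 1],
    [0, 0, -0.0014, 0, -0.6, 0, 1],
    [0, 0, -0.0023, 0, -1, 0, 1],
    [0, 0, -0.0023, 0, -1, 0, 1],
    [0, 0, -0.0023, 0, -1, 0, 1],
    [0, 0, -0.0023, 0, -1, 0, 1],
    [0, 0, -0.0023, 0, -1, 0, 1],
    [0, 0, 0, 0, 0, 0, 1],
    [0, 0, 0, 0, 0, 0, 1],
  ],
)

```text
time_s: 15.47
ee_pos: [0.3837, -0.0291, 0.1925]
eef_rot: [3.118, 0.393, 0.013]
force: [-0.3, 0.2, -1.3]
grip_width: 0.0097
grip_force: 60.0
```

Run:
```python
from h import *
o,R=st(); print('lip',(o['ee_pos']+R.apply([.1306,.002,.0074])).round(4), R.apply([1,0,0]).round(3))
im=ctrl.camera('wrist'); cv2.imwrite('pics/w5.png',im)
a=cv2.resize(ctrl.camera('scene')[190:330,240:440],(400,280),interpolation=cv2.INTER_CUBIC)
b=cv2.resize(ctrl.camera('top')[170:270,250:393],(400,280),interpolation=cv2.INTER_CUBIC)
cv2.imwrite('pics/p5.png',np.vstack([np.hstack([a,b]),cv2.resize(im[:320,120:520],(800,320))[:,:]])[:600])
```

```text
t15.47 pos [ 0.3837 -0.0291  0.1925] rpy [178.7  22.5   0.8] w0.0097 gf60.0 F [-0.3  0.2 -1.3] q6 1.45
lip [ 0.5016 -0.0297  0.1358] [ 0.924  0.012 -0.383]
```

View pics/p5.png

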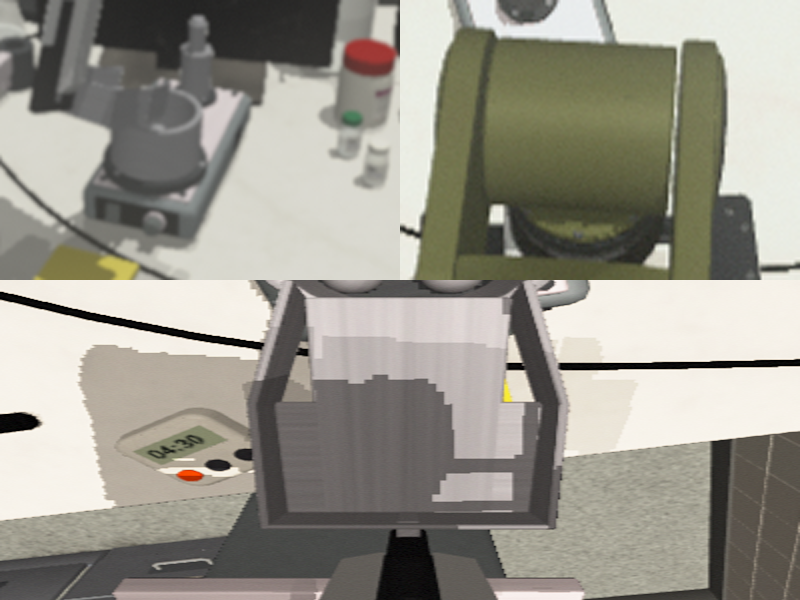

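The scoop is empty, and balls show in the jar at the top of the wrist crop. Now lift, level and return the scoop.

>>> play_rows(
  commands=[
    [-0.005, 0, -0.012, 0, 0, 0, 1],
    [-0.007, 0, -0.017, 0, 0, 0, 1],
    [-0.007, 0, -0.017, 0, 0, 0, 1],
    [0, 0, 0, 0, 5, 0, 1],
    [0, 0, 0, 0, 5, 0, 1],
    [0, 0, 0, 0, 5, 0, 1],
    [0, 0, 0, 0, 5, 0, 1],
    [0, 0, 0, 0, 2.5, 0, 1],
    [0, 0, 0, 0, 0, 6, 1],
    [0, 0, 0, 0, 0, 6, 1],
    [0, 0, 0, 0, 0, 5.5, 1],
    [0, 0, 0, 0, 0, 0, 1],
  ],
)

```text
time_s: 16.62
ee_pos: [0.3834, -0.0281, 0.2426]
eef_rot: [3.121, -0.007, -0.288]
force: [-0.0, 0.0, -2.1]
grip_width: 0.0099
grip_force: 60.0
```

```bash
cat >> h.py <<'E'
def togo(pos,yaw):
    o,R=st(); D=Ro.from_euler('xyz',[np.pi,0,np.radians(yaw)]); print('shift mm',(R.inv().apply(np.array(pos)-o['ee_pos'])*1e3).round(1),'turn deg',np.degrees((R.inv()*D).as_rotvec()).round(2))
E
python3 - <<'E'
from h import *
togo([.4767,-.2663,.0224],-16.7)
E
```

```text
t16.62 pos [ 0.3834 -0.0281  0.2426] rpy [178.8  -0.4 -16.5] w0.0099 gf60.0 F [-0.   0.  -2.1] q6 1.71
shift mm [155.5 197.4 225.3] turn deg [ 1.17 -0.4   0.21]
```

>>> play_rows(
  commands=[
    [0, 0, 0, 1.2, -0.4, 0.2, 1],
    [0.0158, 0.0201, 0, 0, 0, 0, 1],
    [0.0158, 0.0201, 0, 0, 0, 0, 1],
    [0.0158, 0.0201, 0, 0, 0, 0, 1],
    [0.0158, 0.0201, 0, 0, 0, 0, 1],
    [0.0158, 0.0201, 0, 0, 0, 0, 1],
    [0.0158, 0.0201, 0, 0, 0, 0, 1],
    [0.0158, 0.0201, 0, 0, 0, 0, 1],
    [0.0158, 0.0201, 0, 0, 0, 0, 1],
    [0.0158, 0.0201, 0, 0, 0, 0, 1],
    [0.0158, 0.0201, 0, 0, 0, 0, 1],
    [0, 0, 0.025, 0, 0, 0, 1],
    [0, 0, 0.03, 0, 0, 0, 1],
    [0, 0, 0.03, 0, 0, 0, 1],
    [0, 0, 0.03, 0, 0, 0, 1],
    [0, 0, 0.03, 0, 0, 0, 1],
    [0, 0, 0.025, 0, 0, 0, 1],
    [0, 0, 0.015, 0, 0, 0, 1],
    [0, 0, 0.01, 0, 0, 0, 1],
    [0, 0, 0, 0, 0, 0, 1],
  ],
)

```text
time_s: 18.28
ee_pos: [0.4774, -0.2651, 0.0454]
eef_rot: [-3.14, 0.003, -0.285]
force: [0.0, 0.4, -0.2]
grip_width: 0.0097
grip_force: 60.0
```

Run:
```python
from h import *
togo([.4767,-.2663,.0224],-16.7)
```

```text
t18.28 pos [ 0.4774 -0.2651  0.0454] rpy [-179.9    0.2  -16.3] w0.0097 gf60.0 F [ 0.   0.4 -0.2] q6 1.28
shift mm [-0.3  1.4 23. ] turn deg [-0.11  0.2   0.37]
```

>>> play_rows(
  commands=[
    [0, 0, 0.008, 0, 0, 0, 1],
    [0, 0, 0.007, 0, 0, 0, 1],
    [0, 0, 0.004, 0, 0, 0, 1],
    [0, 0, 0.003, 0, 0, 0, 1],
    [0, 0, 0.001, 0, 0, 0, 1],
    [0, 0, 0, 0, 0, 0, 1],
    [0, 0, 0, 0, 0, 0, 0.7],
    [0, 0, 0, 0, 0, 0, 0.4],
    [0, 0, 0, 0, 0, 0, 0],
    [0, 0, 0, 0, 0, 0, -1],
    [0, 0, 0, 0, 0, 0, -1],
    [0, 0, 0, 0, 0, 0, -1],
    [0, 0, 0, 0, 0, 0, -1],
    [0, 0, 0, 0, 0, 0, -1],
  ],
)

```text
time_s: 19.45
ee_pos: [0.4783, -0.2654, 0.0243]
eef_rot: [-3.141, 0.0, -0.287]
force: [-0.6, 0.6, -0.6]
grip_width: 0.0575
grip_force: 0.0
```

>>> play_rows(
  commands=[
    [0, 0, -0.01, 0, 0, 0, -1],
    [0, 0, -0.02, 0, 0, 0, -1],
    [0, 0, -0.03, 0, 0, 0, -1],
    [0, 0, -0.03, 0, 0, 0, -1],
    [0, 0, -0.03, 0, 0, 0, -1],
    [0, 0, -0.03, 0, 0, 0, -1],
    [0, 0, -0.03, 0, 0, 0, -1],
    [0, 0, -0.03, 0, 0, 0, -1],
    [0, 0, -0.03, 0, 0, 0, -1],
    [0, 0, -0.03, 0, 0, 0, -1],
    [0, 0, -0.02, 0, 0, 0, -1],
    [0, 0, 0, 0, 0, 0, -1],
  ],
)

```text
time_s: 20.45
ee_pos: [0.4789, -0.2659, 0.3197]
eef_rot: [3.14, -0.007, -0.287]
force: [0.1, -0.1, 0.9]
grip_width: 0.0941
grip_force: 0.0
```

Run:
```python
from h import *
o,R=st(); im=ctrl.camera('wrist'); M=model('wrist'); cv2.imwrite('pics/w6.png',im); np.savez('w6.npz',K=M[0],R=M[1],t=M[2])
# grip top ends as predicted for upright scoop, and local darkness profile
g=np.array([.4767,-.2663]); 
for yaw in(-16.5,):
    c=np.array([np.cos(np.radians(yaw)),np.sin(np.radians(yaw))])
    for s in(-.024,0,.024): print(proj(M,[*(g+s*c),.058]).round(1), end=' ')
    print('lip',proj(M,[*(g+.1306*c),.015]).round(1))
gy=cv2.cvtColor(im,6); ys,xs=np.where(gy[:300,250:400]<35); print('dark bbox',xs.min()+250,xs.max()+250,ys.min(),ys.max())
p=proj(M,[*g,.058]).astype(int); print(gy[p[1],p[0]-14:p[0]+15])
```

```text
t20.45 pos [ 0.4789 -0.2659  0.3197] rpy [179.9  -0.4 -16.4] w0.0941 gf0.0 F [ 0.1 -0.1  0.9] q6 1.28
[322.9 230. ] [322.9 210.8] [322.9 191.1] lip [323.  101.5]
dark bbox 250 399 192 299
[239 240 239 239 238 239 242 232 182 168 177  89  17  20  30  35  32  27
  15  78 214 227 223 230 236 239 239 239 239]
```

Scoop stands on its spot: the plate shows dark at the predicted pixel (323,211). Next stop is over the mill, to measure the pin and jar from close by.

>>> play_rows(
  commands=[
    [0, 0, 0, 0, 0, -7, -1],
    [0, 0, 0, 0, 0, -7, -1],
    [0, 0, 0, 0, 0, -7, -1],
    [0, 0, 0, 0, 0, -7, -1],
    [0.0123, -0.0226, 0.002, 0, 0, 0, -1],
    [0.0123, -0.0226, 0.002, 0, 0, 0, -1],
    [0.0123, -0.0226, 0.002, 0, 0, 0, -1],
    [0.0123, -0.0226, 0.002, 0, 0, 0, -1],
    [0.0123, -0.0226, 0.002, 0, 0, 0, -1],
    [0.0123, -0.0226, 0.002, 0, 0, 0, -1],
    [0.0123, -0.0226, 0.002, 0, 0, 0, -1],
    [0.0123, -0.0226, 0.002, 0, 0, 0, -1],
    [0.0123, -0.0226, 0.002, 0, 0, 0, -1],
    [0.0123, -0.0226, 0.002, 0, 0, 0, -1],
    [0, 0, 0, 0, 0, 0, -1],
    [0, 0, 0, 0, 0, 0, -1],
  ],
)

```text
time_s: 21.83
ee_pos: [0.5532, -0.0187, 0.2932]
eef_rot: [-3.14, 0.002, 0.204]
force: [-0.2, 0.3, 0.4]
grip_width: 0.0935
grip_force: 0.0
```

Run:
```python
from h import *
o,R=st(); M=model('wrist'); im=ctrl.camera('wrist'); np.savez('w7.npz',K=M[0],R=M[1],t=M[2]); cv2.imwrite('pics/w7.png',im)
g=cv2.cvtColor(im,6); pj=proj(M,[.525,-.03,.108]); pp=proj(M,[.6545,.0095,.138]); print('exp jar',pj,'pin',pp,'shoulder',proj(M,[.6545,.0095,.103]))
f=M[0][0,0]; dj=(M[1]@np.array([.525,-.03,.108])+M[2])[2]; dp=(M[1]@np.array([.6545,.0095,.138])+M[2])[2]
for nm,p,rr,d in(('jar',pj,.042,dj),('jarin',pj,.036,dj),('pin',pp,.009,dp)):
    r=f*rr/d; w=int(2.2*r)+12; x0,y0=max(0,int(p[0])-w),max(0,int(p[1])-w); c=cv2.resize(g[y0:int(p[1])+w,x0:int(p[0])+w],None,fx=4,fy=4,interpolation=cv2.INTER_CUBIC)
    h=cv2.HoughCircles(cv2.GaussianBlur(c,(7,7),0),cv2.HOUGH_GRADIENT,1,8,param1=80,param2=15,minRadius=int(4*r*.85),maxRadius=int(4*r*1.15))
    print(nm,'r exp',r)
    for a in ([] if h is None else h[0][:5]):
        u,v=x0+a[0]/4,y0+a[1]/4; print((u,v,a[2]/4),ray(M,(u,v),.136 if nm=='pin' else .108).round(4))
u,v=pp.astype(int); np.set_printoptions(linewidth=250); print(u,v); print(g[v-22:v+23:2,u-26:u+28:2])
```

```text
t21.83 pos [ 0.5532 -0.0187  0.2932] rpy [-1.799e+02  1.000e-01  1.170e+01] w0.0935 gf0.0 F [-0.2  0.3  0.4] q6 1.27
exp jar [327.39833847 247.44358248] pin [313.83713022 107.47716987] shoulder [314.80708568 111.21441803]
jar r exp 40.23782575953622
(np.float32(327.875), np.float32(248.125), np.float32(40.275)) [ 0.5244 -0.0306  0.108 ]
(np.float32(327.375), np.float32(234.875), np.float32(41.7)) [ 0.5382 -0.0272  0.108 ]
(np.float32(325.375), np.float32(239.625), np.float32(45.0)) [ 0.5328 -0.0262  0.108 ]
(np.float32(327.125), np.float32(238.625), np.float32(45.275)) [ 0.5342 -0.0278  0.108 ]
(np.float32(329.375), np.float32(245.625), np.float32(37.725)) [ 0.5273 -0.0316  0.108 ]
jarin r exp 34.489564936745325
(np.float32(329.375), np.float32(245.875), np.float32(37.7)) [ 0.5271 -0.0317  0.108 ]
(np.float32(327.625), np.float32(246.875), np.float32(39.35)) [ 0.5257 -0.0301  0.108 ]
(np.float32(325.375), np.float32(245.625), np.float32(36.875)) [ 0.5265 -0.0275  0.108 ]
(np.float32(328.125), np.float32(249.375), np.float32(36.325)) [ 0.5231 -0.0312  0.108 ]
(np.float32(323.375), np.
[... 2379 characters left out ...]
 154 173 176 171  62  68  67 101]
 [221 220 219 221 164  78  39  40  84 112 107 110  83  56  43  42  38  90 147 149 174 180 121  54  64  64 116]
 [221 221 220 221 162 100  38  40  35 100 108 105  85  81  80  84  81 158 147 142 181 168  58  57  64  63 189]
 [221 223 218 223 148 133  37  40  38  48 102 109 106  88 106 123 153 148 153 175 164  49  54  54  66  50 220]
 [221 220 217 225 135 145  72  40  37  34  31 131 147 144 156 163 150 172 184 160  45  79 153  95  58 125 223]
 [220 220 220 222 203 142 145  34  40  63  76  39  78 122 144 156 155 118  55  40  50 115 146 123  51 200 222]
 [220 221 220 221 164 138 150  89  31  96 109  59  29  38  39  41  38  37  47  54  55  43 106  62 152 225 220]]
```

>>> play_rows(
  commands=[
    [0.0081, -0.023, 0.004, 0, 0, 0, -1],
    [0.0081, -0.023, 0.004, 0, 0, 0, -1],
    [0.0081, -0.023, 0.004, 0, 0, 0, -1],
    [0.0081, -0.023, 0.004, 0, 0, 0, -1],
    [0.0081, -0.023, 0.004, 0, 0, 0, -1],
    [0.0081, -0.023, 0.004, 0, 0, 0, -1],
    [0.0081, -0.023, 0.004, 0, 0, 0, -1],
    [0.0081, -0.023, 0.004, 0, 0, 0, -1],
    [0.0081, -0.023, 0.004, 0, 0, 0, -1],
    [0.0081, -0.023, 0.004, 0, 0, 0, -1],
    [0, 0, 0, 0, 0, 0, -1],
    [0, 0, 0, 0, 0, 0, -1],
  ],
)

```text
time_s: 22.88
ee_pos: [0.5866, 0.2216, 0.2538]
eef_rot: [-3.141, 0.001, 0.202]
force: [-0.3, -0.7, -0.0]
grip_width: 0.094
grip_force: 0.0
```

Run:
```python
from h import *
o,R=st(); M=model('wrist'); im=ctrl.camera('wrist'); np.savez('w8.npz',K=M[0],R=M[1],t=M[2]); cv2.imwrite('pics/w8.png',im)
g=cv2.cvtColor(im,6); f=M[0][0,0]
B=[.630,.232,.05]; 
for nm,X,rr in(('hub',B,.022),('bore',B,.011),('lid',[.4975,.205,.017],.042)):
    p=proj(M,X); d=(M[1]@np.array(X)+M[2])[2]; r=f*rr/d; w=int(2.2*r)+8; x0,y0=max(0,int(p[0])-w),max(0,int(p[1])-w); c=cv2.resize(g[y0:int(p[1])+w,x0:int(p[0])+w],None,fx=4,fy=4,interpolation=cv2.INTER_CUBIC)
    h=cv2.HoughCircles(cv2.GaussianBlur(c,(7,7),0),cv2.HOUGH_GRADIENT,1,8,param1=80,param2=15,minRadius=int(4*r*.85),maxRadius=int(4*r*1.15))
    print(nm,p,'r exp',r)
    for a in ([] if h is None else h[0][:4]):
        u,v=x0+a[0]/4,y0+a[1]/4; print((u.round(1),v.round(1),a[2]/4),ray(M,(u,v),X[2]).round(4))
# bar edges: bright run across the bar at points from bore
c=np.array([.630,.232]); ax=np.array([np.cos(np.radians(11.3)),np.sin(np.radians(11.3))])
for s in(.03,.04,.05,.06,.07,.08,.09):
    u,v=proj(M,[*(c-s*ax),.05]).round().astype(int); print(s,(u,v),g[v,u-22:u+23:2] )
```

```text
t22.88 pos [0.5866 0.2216 0.2538] rpy [-1.80e+02  1.00e-01  1.16e+01] w0.0940 gf0.0 F [-0.3 -0.7 -0. ] q6 1.67
hub [320.67648881 173.93649775] r exp 21.12638806607142
(np.float32(321.9), np.float32(173.6), np.float32(20.95)) [0.6306 0.2308 0.05  ]
(np.float32(319.4), np.float32(174.6), np.float32(23.525)) [0.629  0.2332 0.05  ]
(np.float32(321.9), np.float32(171.1), np.float32(23.0)) [0.6331 0.2314 0.05  ]
(np.float32(319.4), np.float32(171.6), np.float32(24.1)) [0.632  0.2338 0.05  ]
bore [320.67648881 173.93649775] r exp 10.56319403303571
(np.float32(322.1), np.float32(174.4), np.float32(10.45)) [0.6299 0.2304 0.05  ]
(np.float32(322.4), np.float32(172.4), np.float32(8.925)) [0.6319 0.2306 0.05  ]
lid [320.94343656 284.02308494] r exp 34.319568977395946
(np.float32(322.6), np.float32(285.6), np.float32(34.575)) [0.4959 0.2026 0.017 ]
(np.float32(322.6), np.float32(283.1), np.float32(34.5)) [0.4991 0.2032 0.017 ]
(np.float32(325.6), np.float32(280.6), np.float32(30.7)) [0.503  0.2003 0.017 ]
(np.float32(319.9), np.float32(287.9), np.float32(37.95)) [0.4923 0.2053 0.017 ]
0.03 (np.in
[... 205 characters left out ...]
232 237 231 168 234 234
 235 235 233 235 233]
0.05 (np.int64(321), np.int64(221)) [ 11 173 238 234 237 175 164 163 169 232 233 230 232 237 229 169 239 237
 236 236 235 235 236]
0.06 (np.int64(320), np.int64(230)) [125 129  70   5   2  79 151 150 128 143 161 155 154 157 164 133 125 146
 147 197 214 226 229]
0.07 (np.int64(320), np.int64(239)) [132 131 130 128 127 129  98   0   0 117 130 122 122 126 126 113 129 132
 130 207 218 219 218]
0.08 (np.int64(320), np.int64(248)) [217 216 215 218 123 128 129 128 126 114 129 123 123 128 126 115 127 131
 129 204 215 218 219]
0.09 (np.int64(320), np.int64(257)) [145  98 125 221 228 129 134 131 131 112 130 125 126 125 128 114 127 133
 130 132 125 231 178]
```

Measured: bore (.630,.2305), lid (.4975,.203), yaw 11.7°. The TCP is already over the balance point, so I go down and grip.

>>> play_rows(
  commands=[
    [0, 0, 0.02, 0, 0, 0, -1],
    [0, 0, 0.03, 0, 0, 0, -1],
    [0, 0, 0.03, 0, 0, 0, -1],
    [0, 0, 0.03, 0, 0, 0, -1],
    [0, 0, 0.03, 0, 0, 0, -1],
    [0, 0, 0.03, 0, 0, 0, -1],
    [0, 0, 0.025, 0, 0, 0, -1],
    [0, 0, 0.02, 0, 0, 0, -1],
    [0, 0, 0.01, 0, 0, 0, -1],
    [0, 0, 0.006, 0, 0, 0, -1],
    [0, 0, 0.003, 0, 0, 0, -1],
    [0, 0, 0, 0, 0, 0, -1],
  ],
)

```text
time_s: 23.93
ee_pos: [0.5871, 0.2218, 0.0212]
eef_rot: [-3.141, -0.001, 0.201]
force: [-0.1, -0.7, 0.2]
grip_width: 0.0936
grip_force: 0.0
```

Run:
```python
from h import *
togo([.586,.2214,.018],11.7)
```

```text
t23.93 pos [0.5871 0.2218 0.0212] rpy [-180.    -0.    11.5] w0.0936 gf0.0 F [-0.1 -0.7  0.2] q6 1.67
shift mm [-1.1  0.2  3.2] turn deg [-0.04 -0.04 -0.16]
```

>>> play_rows(
  commands=[
    [-0.001, 0, 0.002, 0, 0, 0, -1],
    [0, 0, 0, 0, 0, 0, 1],
    [0, 0, 0, 0, 0, 0, 1],
    [0, 0, 0, 0, 0, 0, 1],
    [0, 0, 0, 0, 0, 0, 1],
    [0, 0, 0, 0, 0, 0, 1],
    [0, 0, 0, 0, 0, 0, 1],
    [0, 0, 0, 0, 0, 0, 1],
    [0, 0, 0, 0, 0, 0, 1],
    [0, 0, 0, 0, 0, 0, 1],
    [0, 0, 0, 0, 0, 0, 1],
    [0, 0, 0, 0, 0, 0, 1],
    [0, 0, 0, 0, 0, 0, 1],
    [0, 0, 0, 0, 0, 0, 1],
    [0, 0, 0, 0, 0, 0, 1],
    [0, 0, 0, 0, 0, 0, 1],
    [0, 0, 0, 0, 0, 0, 1],
    [0, 0, 0, 0, 0, 0, 1],
  ],
  force=60,
)

```text
time_s: 25.43
ee_pos: [0.5857, 0.2222, 0.0186]
eef_rot: [-3.141, -0.0, 0.202]
force: [-0.3, 3.9, 0.4]
grip_width: 0.0153
grip_force: 60.0
```

```bash
cat > lid.py <<'E'
from h import *
def lidrel(tag):
    o,R=st(); M=model('wrist'); im=ctrl.camera('wrist'); cv2.imwrite(f'pics/{tag}.png',im); g=cv2.cvtColor(im,6); f=M[0][0,0]; p0=o['ee_pos']
    # bore top & boss of the arm in tool frame if held level, as seen
    for nm,X,rr in(('hub',[.045,0,.006-.019-.013+.013-.013],.022),('bore',[.045,0,-.032],.011),('lid',[-.090,0,.001],.042)):
        X=[X[0],0,(-.032 if nm!='lid' else .001)]
        W=p0+R.apply(X); p=proj(M,W); d=(M[1]@W+M[2])[2]; r=f*rr/d; w=int(1.8*r)+8; x0,y0=max(0,int(p[0])-w),max(0,int(p[1])-w); c=g[y0:int(p[1])+w,x0:int(p[0])+w]
        print(nm,p.round(1),'r',r.round(1))
        if c.size==0: continue
        c=cv2.resize(c,None,fx=4,fy=4,interpolation=cv2.INTER_CUBIC)
        h=cv2.HoughCircles(cv2.GaussianBlur(c,(7,7),0),cv2.HOUGH_GRADIENT,1,8,param1=80,param2=15,minRadius=int(4*r*.85),maxRadius=int(4*r*1.15))
        for a in ([] if h is None else h[0][:3]):
            u,v=x0+a[0]/4,y0+a[1]/4; print('  ',u.round(1),v.round(1),(a[2]/4).round(1),'tool',R.inv().apply(ray(M,(u,v),W[2])-p0).round(4))
E
python3 -c "
from lid import *
lidrel('w9')"
```

```text
t25.43 pos [0.5857 0.2222 0.0186] rpy [-180.    -0.    11.6] w0.0153 gf60.0 F [-0.3  3.9  0.4] q6 1.67
hub [319.9 215. ] r 53.4
   324.6 210.6 51.6 tool [ 0.0468  0.0019 -0.032 ]
   324.6 208.4 53.8 tool [ 0.0477  0.0019 -0.032 ]
   322.1 211.1 50.5 tool [ 0.0466  0.0009 -0.032 ]
bore [319.9 215. ] r 26.7
   324.4 214.4 27.3 tool [ 0.0452  0.0018 -0.032 ]
   324.6 212.4 27.0 tool [ 0.0461  0.0019 -0.032 ]
   322.1 212.9 24.8 tool [ 0.0459  0.0009 -0.032 ]
lid [321.  429.1] r 70.7
```

>>> play_rows(
  commands=[
    [0, 0, -0.001, 0, 0, 0, 1],
    [0, 0, -0.002, 0, 0, 0, 1],
    [0, 0, -0.003, 0, 0, 0, 1],
    [0, 0, -0.004, 0, 0, 0, 1],
    [0, 0, -0.005, 0, 0, 0, 1],
    [0, 0, -0.005, 0, 0, 0, 1],
    [0, 0, 0, 0, 0, 0, 1],
    [0, 0, 0, 0, 0, 0, 1],
  ],
)

```text
time_s: 26.15
ee_pos: [0.5858, 0.2221, 0.039]
eef_rot: [-3.141, -0.001, 0.202]
force: [-0.6, 0.7, -9.5]
grip_width: 0.0157
grip_force: 60.0
```

```bash
python3 -c "
from lid import *
lidrel('w10')
a=cv2.imread('pics/w9.png')[150:300,260:385,1].astype(np.float32);b=cv2.imread('pics/w10.png')[150:300,260:385,1].astype(np.float32)
print(cv2.phaseCorrelate(a,b,cv2.createHanningWindow(a.shape[::-1],cv2.CV_32F)), ctrl.get_obs()['moment'])"
```

```text
t26.15 pos [0.5858 0.2221 0.039 ] rpy [-180.    -0.    11.6] w0.0157 gf60.0 F [-0.6  0.7 -9.5] q6 1.67
hub [319.9 215. ] r 53.4
   324.1 211.4 51.9 tool [ 0.0465  0.0017 -0.032 ]
   323.9 208.9 53.3 tool [ 0.0475  0.0016 -0.032 ]
   324.4 206.4 55.8 tool [ 0.0486  0.0018 -0.032 ]
bore [319.9 215. ] r 26.7
   323.9 213.1 26.3 tool [ 0.0458  0.0016 -0.032 ]
   326.1 213.1 25.0 tool [ 0.0458  0.0026 -0.032 ]
   324.6 210.9 28.5 tool [ 0.0467  0.0019 -0.032 ]
lid [321.  429.1] r 70.7
((0.17515653917013907, -0.05819584791804289), 0.8171511189778646) [-0.01863276  0.1549537  -0.04785921]
```

Lid arm is held with no tilt: its image is unchanged after lifting. Now up, turn to mill yaw and over.

>>> play_rows(
  commands=[
    [0, 0, -0.002, 0, 0, 0, 1],
    [0, 0, -0.005, 0, 0, 0, 1],
    [0, 0, -0.008, 0, 0, 0, 1],
    [0, 0, -0.011, 0, 0, 0, 1],
    [0, 0, -0.014, 0, 0, 0, 1],
    [0, 0, -0.014, 0, 0, 0, 1],
    [0, 0, -0.014, 0, 0, 0, 1],
    [0, 0, -0.014, 0, 0, 0, 1],
    [0, 0, -0.014, 0, 0, 0, 1],
    [0, 0, -0.014, 0, 0, 0, 1],
    [0, 0, -0.014, 0, 0, 0, 1],
    [0, 0, -0.014, 0, 0, 0, 1],
    [0, 0, -0.011, 0, 0, 0, 1],
    [0, 0, -0.008, 0, 0, 0, 1],
    [0, 0, -0.004, 0, 0, 0, 1],
    [0, 0, 0, 0, 0, -1, 1],
    [0, 0, 0, 0, 0, -1.35, 1],
    [0, 0, 0, 0, 0, -1.35, 1],
    [0, 0, 0, 0, 0, -1, 1],
    [0, 0, 0, 0, 0, 0, 1],
  ],
)

```text
time_s: 27.87
ee_pos: [0.5856, 0.2219, 0.1989]
eef_rot: [-3.141, 0.001, 0.286]
force: [0.2, 0.6, -8.2]
grip_width: 0.0152
grip_force: 60.0
```

>>> play_rows(
  commands=[
    [-0.0007, 0.0037, 0, 0, 0, 0, 1],
    [-0.0013, 0.0075, 0, 0, 0, 0, 1],
    [-0.002, 0.0112, 0, 0, 0, 0, 1],
    [-0.0027, 0.015, 0, 0, 0, 0, 1],
    [-0.0027, 0.015, 0, 0, 0, 0, 1],
    [-0.0027, 0.015, 0, 0, 0, 0, 1],
    [-0.0027, 0.015, 0, 0, 0, 0, 1],
    [-0.0027, 0.015, 0, 0, 0, 0, 1],
    [-0.0027, 0.015, 0, 0, 0, 0, 1],
    [-0.0027, 0.015, 0, 0, 0, 0, 1],
    [-0.0027, 0.015, 0, 0, 0, 0, 1],
    [-0.0027, 0.015, 0, 0, 0, 0, 1],
    [-0.0027, 0.015, 0, 0, 0, 0, 1],
    [-0.0027, 0.015, 0, 0, 0, 0, 1],
    [-0.002, 0.0112, 0, 0, 0, 0, 1],
    [-0.0013, 0.0075, 0, 0, 0, 0, 1],
    [-0.0007, 0.0037, 0, 0, 0, 0, 1],
    [0, 0, 0, 0, 0, 0, 1],
  ],
)

```text
time_s: 29.37
ee_pos: [0.6083, 0.0092, 0.1994]
eef_rot: [-3.141, 0.0, 0.283]
force: [-0.8, -0.7, -8.2]
grip_width: 0.0158
grip_force: 60.0
```

```bash
python3 -c "
from lid import *
togo([.610,-.004,.188],16.3)
lidrel('w11')
a=cv2.imread('pics/w9.png')[150:300,260:385,1].astype(np.float32);b=cv2.imread('pics/w11.png')[150:300,260:385,1].astype(np.float32)
print(cv2.phaseCorrelate(a,b,cv2.createHanningWindow(a.shape[::-1],cv2.CV_32F)))
cv2.imwrite('pics/s11.png',ctrl.camera('scene'))
g=cv2.cvtColor(cv2.imread('pics/w7.png'),6);d=np.load('w7.npz');M=(d['K'],d['R'],d['t'])
# balls in the jar: circles in the earlier picture over the mill
p=proj(M,[.5244,-.0306,.07]);c=cv2.resize(g[int(p[1])-36:int(p[1])+37,int(p[0])-36:int(p[0])+37],None,fx=4,fy=4,interpolation=cv2.INTER_CUBIC)
h=cv2.HoughCircles(cv2.GaussianBlur(c,(7,7),0),cv2.HOUGH_GRADIENT,1,25,param1=80,param2=14,minRadius=28,maxRadius=40);print('balls',None if h is None else h[0].round(0).tolist())
"
```

```text
t29.37 pos [0.6083 0.0092 0.1994] rpy [-180.     0.    16.2] w0.0158 gf60.0 F [-0.8 -0.7 -8.2] q6 1.24
shift mm [-2.1 13.2 11.4] turn deg [-0.03  0.01 -0.07]
t29.37 pos [0.6083 0.0092 0.1994] rpy [-180.     0.    16.2] w0.0158 gf60.0 F [-0.8 -0.7 -8.2] q6 1.24
hub [320.1 214.7] r 53.4
   323.9 210.6 52.0 tool [ 0.0467  0.0016 -0.032 ]
   323.9 212.6 51.7 tool [ 0.0459  0.0016 -0.032 ]
   324.1 206.4 55.6 tool [ 0.0485  0.0017 -0.032 ]
bore [320.1 214.7] r 26.7
   324.1 212.4 27.1 tool [ 0.046   0.0017 -0.032 ]
   322.1 213.1 25.2 tool [ 0.0457  0.0008 -0.032 ]
   324.4 214.9 27.8 tool [ 0.0449  0.0018 -0.032 ]
lid [321.1 428.9] r 70.7
((0.1321944921015188, 0.015395508484459697), 0.6278879892985026)
balls [[120.0, 54.0, 32.0]]
```

>>> play_rows(
  commands=[
    [-0.0003, 0.002, 0.001, 0, 0, 0, 1],
    [-0.0006, 0.004, 0.003, 0, 0, 0, 1],
    [-0.0006, 0.004, 0.004, 0, 0, 0, 1],
    [-0.0005, 0.003, 0.003, 0, 0, 0, 1],
    [0, 0, 0, 0, 0, 0, 1],
    [0, 0, 0, 0, 0, 0, 1],
    [0, 0, 0, 0, 0, 0, 1],
    [0, 0, 0, 0, 0, 0, 1],
  ],
)

```text
time_s: 30.13
ee_pos: [0.6101, -0.0029, 0.1886]
eef_rot: [-3.141, -0.0, 0.284]
force: [-0.6, -0.6, -8.4]
grip_width: 0.0156
grip_force: 60.0
```

```bash
python3 -c "
from lid import *
togo([.610,-.004,.188],16.3)
lidrel('w12')
o=ctrl.get_obs();print(o['joint_vel'].round(4))
# level check by scene camera: arm parts vs prediction
S=model('scene');s=ctrl.camera('scene');cv2.imwrite('pics/s12.png',s);R=Ro.from_euler('xyz',o['eef_rot']);p=o['ee_pos']
g=cv2.cvtColor(s,6).astype(int)
for nm,dx in(('lid -x edge',-.132),('lid centre',-.09)):
    W=p+R.apply([dx,0,.0186]); u,v=proj(S,W).round().astype(int); print(nm,(u,v),'column v-14..v+20',g[v-14:v+21:2,u].tolist())
"
```

```text
t30.13 pos [ 0.6101 -0.0029  0.1886] rpy [-180.    -0.    16.3] w0.0156 gf60.0 F [-0.6 -0.6 -8.4] q6 1.22
shift mm [-0.4  1.   0.6] turn deg [-0.03 -0.01 -0.02]
t30.13 pos [ 0.6101 -0.0029  0.1886] rpy [-180.    -0.    16.3] w0.0156 gf60.0 F [-0.6 -0.6 -8.4] q6 1.22
hub [320.  214.7] r 53.4
   324.1 211.1 51.8 tool [ 0.0465  0.0017 -0.032 ]
   323.9 208.9 53.1 tool [ 0.0474  0.0016 -0.032 ]
   324.1 219.9 58.9 tool [ 0.0428  0.0017 -0.032 ]
bore [320.  214.7] r 26.7
   324.1 212.4 27.0 tool [ 0.046   0.0017 -0.032 ]
   324.9 177.6 27.5 tool [ 0.0601  0.002  -0.032 ]
   323.9 182.1 23.4 tool [ 0.0583  0.0016 -0.032 ]
lid [321.1 428.8] r 70.7
[-0.0011  0.0005  0.0002 -0.0007 -0.0007 -0.0009]
lid -x edge (np.int64(310), np.int64(224)) column v-14..v+20 [134, 182, 185, 151, 132, 132, 111, 88, 88, 89, 92, 98, 102, 102, 103, 104, 105, 104]
lid centre (np.int64(318), np.int64(213)) column v-14..v+20 [130, 129, 130, 131, 132, 128, 147, 203, 189, 152, 134, 135, 109, 83, 90, 107, 146, 135]
```

```bash
python3 -c "
from station import ctrl
print(ctrl.hand_in())"
```

```text
the job is handed in; nothing more can be done
None
```

I handed the job in at about 30 s, and the hand-in returned no verdict. The lid arm is held level over the mill by its balance point, with its bore about 1 mm from the pin's measured axis and about 32 mm clear of it. The scoop stands empty and upright in its old place. I never counted all four balls in the jar; I saw only the empty scoop and two balls at the mouth.

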